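# Switch the sample sorter to its other chute and feed two capsules

### The arm

A 7-joint arm with a two-finger parallel gripper is mounted at the origin on the work surface. World frame = base frame: x ahead of the robot, y to its left, z up, the work surface at z = 0. Lengths are in mm, angles in rad, forces in N, time in s.
With the tool pointing down it reaches from about 425 to 950 mm from the base axis. Payload 4.7 kg.
Tool frame: the origin (TCP) lies on the centre line of the jaws, within the pads' length; the fingertips stand tips_ahead ahead of it and the grasp point (between the pads) lies 8 mm behind it (tips_ahead is the distance from the TCP to the fingertips, in mm); z points along the fingers, y is the line along which they close (so a half turn about z gives the same grasp; the last joint's range is limited). The gripper opens to 87 mm and grips with 3 to 60 N. Pads are 19 mm wide; open, the fingers measure 117 mm over their backs; the gripper's body (75 mm by 190 mm) begins 51 mm behind the grasp point.
Start: joints at [-1.188, 0.469, -0.049, 1.532, 0.024, 1.141, -0.082], TCP at [270.138, 618.61, 195.373] pointing down, gripper open.
Joint ranges: [-2.59, 2.59], [-0.33, 1.99], [-1.39, 1.29], [0.1, 2.45], [-1.04, 4.18], [0.21, 1.99], [-2.66, 2.66]. Speed limits (rad/s): [2.57, 2.57, 3.14, 3.14, 3.14, 3.14, 3.14].

### API

Orientations are given as a unit quaternion [w, x, y, z].
In Python, from plant import state, read_camera, sign_off, tips_ahead gives the robot as it stands.
- The arm moves only by the tool drive_tool, never from a script. Its argument "moves" is a list of rows, each a list of 3 entries, a list of its own where there are three numbers: the turn, a rotation vector about the tool's x, y, z in units of 30 degrees (1.0 is 30 degrees), then the shift along the tool's x, y, z in units of 600 mm (1.0 is 600 mm), then the closure, from 0 (fully open) to 1 (shut). In form: [[[wx, wy, wz], [dx, dy, dz], claw], ...]. A call has 1 to 5 rows; each row is the pose to reach, as a shift and turn from the pose commanded when the call began, along the tool's axes at that moment; what a row does not reach only later rows make up. A row lasts 1/10 s, in which the tool goes at most 50 mm and 8.59 degrees, less where a joint would pass 70% of its speed; a pose out of reach is approached as far as the arm can. A call with a number of a shift or a turn outside -1 to 1 is refused whole. A call with a gripper value outside its range is refused whole. The fingers move at their own pace and stop on an object; "newtons" is the grip in N (left out, the last holds). Time passes only in rows, so rows that repeat a pose let the fingers close. It gives the time, the measured TCP pose, the force, the opening and the grip force at its end, in the units of the state.
- state(): the state, without advancing time (a new reading comes with each control period).
- read_camera(name): name is "scene" or "side" or "wrist"; returns a dict with "color" (384x512x3 uint8, red, green, blue), "camera_matrix" (3x3 intrinsics, pixels), "k1" (the pictures are not rectified: a ray, as slopes to the right and down, at radius r is drawn at 1 + k1 r^2 times it, then the intrinsics apply), "rvec" (rotation vector, rad) and "tvec" (3), from world to camera coordinates, as OpenCV has them; the wrist camera has in their place "hand_eye" (4x4, takes a point from camera to tool coordinates, whose origin is the TCP and whose axes are the flange's). Camera axes: x right, y down, z forward; pixel columns grow to the right and rows downward; lengths in mm; the calibration is good to about 2 mm. A picture is of the moment at which its call begins: read the wrist's pose just before it. There is no depth.
- sign_off(): hands the job in; it is judged then, once.
The state is a dict: "t": time; "joint_pos": joint angles; "dq": joint speeds; "tau": joint torques, N m; "tool_pos": TCP position; "orientation": TCP orientation; "force": force on the tool from outside, world axes, zero at the start; "moment": the same for the moment, N m; "width": finger opening in mm; "grasp_force": force on a finger pad.
Only numpy, scipy, OpenCV 4.12 (cv2) and the standard library are available. Lean on these libraries where they do the work, as an engineer would, in place of code of your own. Each camera call takes 0.05 s, during which the arm holds its last target. There are 200 camera calls.

### The job

The steel seesaw gate of the sorter is tipped towards one of the two chutes. With the fingertips, rock it over its pivot until it rests on its stop on the other side, and only then push the two round red-and-white sample capsules along the loading channel and over its mouth onto the gate, so that both roll by themselves down that other chute and come to rest at its end. Only touch and push: never pick a capsule up or touch it again once it has rolled off along the gate, and leave the things standing around undisturbed.

Things in the scene. Friction and masses are not known exactly. Their poses are not given: they have to be found in the camera images.
- station: The capsule sorter, fixed to the table: grey base 540 mm wide (y), 220 mm deep; blue chute on its +y side, yellow chute on its -y side, loading channel on its -x side (towards the robot). Origin on the table directly below the gate's pivot; z up. The gate is a steel deck 84 mm in x (from -34 to +50 mm), 220 mm in y, its top 12 mm above the pivot, 100 mm above the table at the middle.
- blue_end (a point): Middle of the blue chute's floor at its end wall: y = 255 mm, 28 mm high. The chute starts at y = 113 mm, 64 mm high, and falls at 0.25 rad; 101 mm wide inside, walls about 27 mm high. A capsule at rest against the wall has its centre at y = 238 mm, 48 mm high.
- yellow_end (a point): The same point of the yellow chute, its mirror image at y = -255 mm.
- gate (a joint): Tilt of the gate in rad about the station's x axis, pivot at x = y = 0, 88 mm high: +0.28 on its stop with the blue (+y) end up, feeding the yellow chute; -0.28 with the yellow (-y) end up, feeding the blue one. Top-heavy: it falls onto the stop it leans towards; about 0.5 N on the raised end tips it. Walls 14 mm high along its far and near sides (81 mm apart), open 60 mm wide at the channel.
- gate_left (a point): Red press spot, 50 x 30 mm, on top of the deck near its blue (+y) end: 90 mm from the pivot in y, 7.5 mm in x. 124 mm high when raised, 75 mm when down.
- gate_right (a point): The same red press spot near the yellow (-y) end, at y = -90 mm.
- gate_knob (a point): Centre of the black ball weight, 32 mm in diameter, on a stalk beyond the deck's far (+x) side, 76 mm in x from the middle and 55 mm above the pivot; it leans towards the chute now fed.
- channel_mouth (a point): Centre of the loading channel's floor at its open end by the gate: 36 mm before the pivot in station x, 102 mm above the table, 2 mm above the deck. The level channel runs 124 mm from here towards -x of the station, 31 mm wide between curbs only 8 mm high, open at both ends and above. A capsule rolls off sideways once its centre is some 10 mm past the mouth.
- capsule_front: Round sealed plastic sample capsule (a ball), half red, half white, 34 mm in diameter, about 30 g, lying in the channel nearer the mouth, centre 17 mm above the channel floor. Origin at its centre; its axes turn as it rolls.
- capsule_rear: The same kind of capsule lying in the channel behind the first, 4 to 35 mm of gap between them. Pushing it towards the gate pushes the front one ahead of it. It rolls, but stops soon when no longer pushed. Origin at its centre.
- spare_vial: Bystander: green-capped vial, 24 mm in diameter, 50 mm high, standing on the grey base plate (12 mm thick) to the +y side of the channel. Origin at its underside.
- marker: Bystander: white marker pen with blue cap, 135 mm long and 14 mm thick, lying on the base plate to the -y side of the channel. Origin at the centre of its underside.
- sanitizer: Bystander: clear bottle with blue cap, 68 mm in diameter, 170 mm high, standing at the left (+y) of the table. Origin at its underside.
- wipes: Bystander: white can with green label, 90 mm in diameter, 130 mm high, standing at the right (-y) of the table. Origin at its underside.

How it is judged (in metres and radians):
On the way, in this order (a step that is already met when the one before it is completed fails the run):
1. the gate is rocked over onto its other stop while both capsules still lie in the channel (distance of gate_left from where it was at the start of the episode above 0.0275 m and (value of joint gate above 0.25 rad or value of joint gate below -0.25 rad) and x of each of capsule_front, capsule_rear in the frame of station below -0.045 m and z of each of capsule_front, capsule_rear in the frame of station above 0.11 m), for 0.2 s.
2. both capsules have rolled down the other chute to its end (distance of gate_left from where it was at the start of the episode above 0.0275 m and ((value of joint gate below -0.25 rad and y of capsule_front in the frame of station between 0.165 and 0.255 m and x of capsule_front in the frame of station between -0.045 and 0.065 m and z of capsule_front in the frame of station between 0.034 and 0.09 m and y of capsule_rear in the frame of station between 0.165 and 0.255 m and x of capsule_rear in the frame of station between -0.045 and 0.065 m and z of capsule_rear in the frame of station between 0.034 and 0.09 m) or (value of joint gate above 0.25 rad and y of capsule_front in the frame of station between -0.255 and -0.165 m and x of capsule_front in the frame of station between -0.045 and 0.065 m and z of capsule_front in the frame of station between 0.034 and 0.09 m and y of capsule_rear in the frame of station between -0.255 and -0.165 m and x of capsule_rear in the frame of station between -0.045 and 0.065 m and z of capsule_rear in the frame of station between 0.034 and 0.09 m))), for 0.2 s.
At the end, for the whole second after the job is handed in: The gate rests on the stop opposite to the one it started on (within 0.03 rad), and both red-and-white capsules lie still (under 30 mm/s) inside the chute it now feeds, with centres within 90 mm of its end wall (all of step 2 and linear speed of each of capsule_front, capsule_rear below 0.03 m/s); the robot touches nothing.
It fails at once if a red-and-white capsule is lifted (its centre more than 36 mm above where it lay) (height (world z) of any of capsule_front, capsule_rear above 0.155 m).
It fails at once if a red-and-white capsule is touched by the robot after it has rolled more than 60 mm sideways along the gate ((contact force between the fingers and capsule_front above 0.3 N and (y of capsule_front in the frame of station above 0.06 m or y of capsule_front in the frame of station below -0.06 m)) or (contact force between the arm and capsule_front above 0.3 N and (y of capsule_front in the frame of station above 0.06 m or y of capsule_front in the frame of station below -0.06 m)) or (contact force between the fingers and capsule_rear above 0.3 N and (y of capsule_rear in the frame of station above 0.06 m or y of capsule_rear in the frame of station below -0.06 m)) or (contact force between the arm and capsule_rear above 0.3 N and (y of capsule_rear in the frame of station above 0.06 m or y of capsule_rear in the frame of station below -0.06 m))).
It fails at once if a capsule falls onto the table or base (its centre under 34 mm) (height (world z) of any of capsule_front, capsule_rear below 0.034 m).
It fails at once if the spare vial, marker, sanitizer or wipes is shifted by more than 20 mm (distance of any of spare_vial, marker, sanitizer, wipes from where it was at the start of the episode above 0.02 m).
It fails at once if the spare vial, sanitizer or wipes is tipped by more than 0.3 rad (angle between any of spare_vial, sanitizer, wipes's own z axis and vertical above 0.3 rad).
It also fails if it takes over 48 s, if anything falls off the work surface, if the arm or the gripper's body presses on something with over 40 N, if the wrist force passes 120 N, or if a joint passes its speed limit or range.

## Working session

There is one attempt and no reset: what is moved stays moved. The work goes in short steps, Python scripts to look and compute and a tool call to move; the robot and the scene stay as the last step left them, time stands still between calls to the robot, and variables do not carry over. Pictures are saved under pics/ and viewed, at most 10 in all, crops included, and the job is handed in when it is done.

Besides the shell and the picture viewer there is one more tool, called after "Request:" as name([rows], argument=value, ...), one row to a line, values as JSON. drive_tool: Moves the arm, as the interface text tells. Its arguments: {"type":"object","properties":{"moves":{"type":"array"},"newtons":{"type":"number"}},"required":["moves"]}

```bash
mkdir -p pics; python3 - <<'E'
from plant import *
import cv2,json
print(tips_ahead if not callable(tips_ahead) else tips_ahead()); s=state(); print(s)
for n in ("scene","side"):
    c=read_camera(n); cv2.imwrite(f"pics/{n}0.png",cv2.resize(c["color"][:,:,::-1],(800,600),interpolation=cv2.INTER_CUBIC))
    print(n,c["camera_matrix"],c["k1"],c["rvec"],c["tvec"])
E
```

```text
11.0
{'t': 0.0, 'joint_pos': array([-1.18786527,  0.46942031, -0.04863488,  1.5336869 ,  0.02414164,
        1.14096562, -0.08231854]), 'dq': array([ 0.00099189,  0.00035928,  0.00146963, -0.00060722, -0.00091209,
       -0.00017264, -0.00053866]), 'tau': array([-2.03365926e-04, -5.07991147e+01, -8.11850326e-02, -2.36159188e+01,
       -6.15006359e-02,  3.79695254e-02,  1.81098630e-04]), 'tool_pos': array([269.91914358, 617.98532094, 194.31682329]), 'orientation': array([-1.50232319e-04,  2.04431059e-01,  9.78880507e-01, -9.34388479e-04]), 'force': array([-0.64190749, -0.03200882,  0.31166808]), 'moment': array([-0.03011156,  0.00718662,  0.00175191]), 'grasp_force': 0.0, 'width': 87.00633709863628}
scene [[376.57766341   0.         265.81485344]
 [  0.         376.57766341 192.82039579]
 [  0.           0.           1.        ]] -0.011972626686668963 [ 0.86534422  2.65991625 -0.87753184] [ 534.91192306 -173.82899369 1726.95078625]
side [[399.51617272   0.         257.78192576]
 [  0.         399.51617272 185.38742237]
 [  0.           0.           1.        ]] -0.025190823488915926 [ 0.67044093 -2.64108     1.14362283] [ 506.2329665   329.08921852 1162.79006322]
```

View pics/scene0.png

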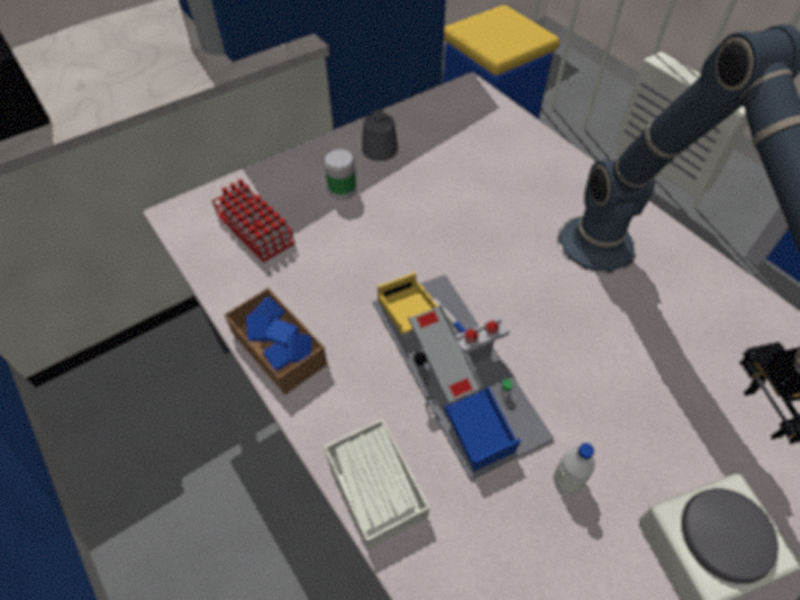

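View pics/side0.png

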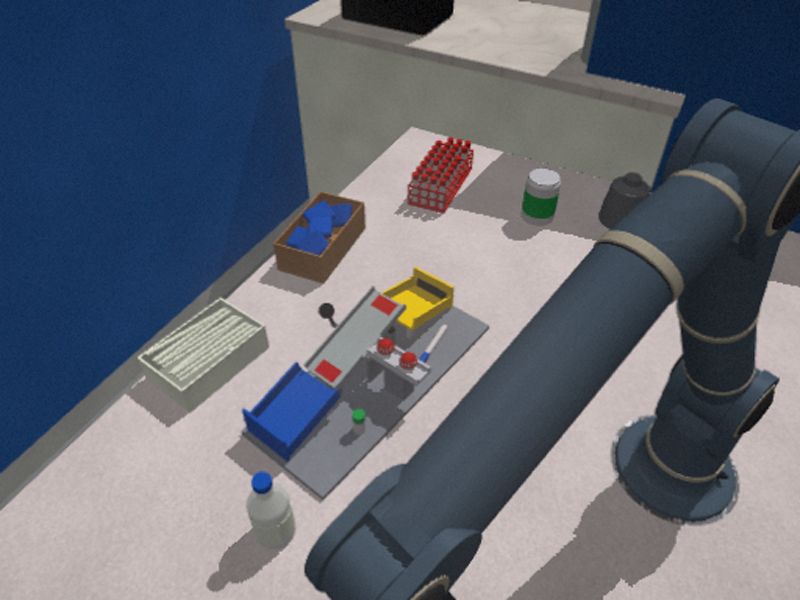

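The scene picture shows the station around (450,370), with the yellow spot at (427,319), the blue spot at (460,387), the knob at (420,359) and the capsules at (472,336) and (492,327). In the side picture the spots are at (384,305) and (328,371), the knob at (327,311) and the capsules at (386,346) and (408,360). Next I fit the station pose for both possible tilts.

```bash
cat > h.py <<'E'
import numpy as np,cv2
from scipy.optimize import least_squares
from scipy.spatial.transform import Rotation as R
def proj(c,P):
    P=np.atleast_2d(P).astype(float)
    d=np.array([c["k1"],0,0,0,0.])
    return cv2.projectPoints(P,np.array(c["rvec"],float),np.array(c["tvec"],float),c["camera_matrix"],d)[0][:,0]
def S2W(p,P): # station->world
    c,s=np.cos(p[2]),np.sin(p[2]); P=np.atleast_2d(P)
    return np.c_[p[0]+c*P[:,0]-s*P[:,1],p[1]+s*P[:,0]+c*P[:,1],P[:,2]]
def gate(P,a):
    P=np.atleast_2d(P).astype(float); c,s=np.cos(a),np.sin(a)
    return np.c_[P[:,0],c*P[:,1]-s*P[:,2],88+s*P[:,1]+c*P[:,2]]
E
python3 - <<'E'
from h import *
from plant import *
cs=read_camera("scene");cd=read_camera("side")
f=lambda L:(np.array(L)+.5)*.64-.5
# order: blue spot, yellow spot, knob, cap front, cap rear
a=f([[460,387],[427,319],[420,359],[472,336],[492,327]]);b=f([[328,371],[384,305],[327,311],[386,346],[408,360]])
for t in (.28,-.28):
  def model(q):
    P=np.r_[gate([[7.5,90,12],[7.5,-90,12],[76,0,55]],t),[[q[3],0,119],[q[4],0,119]]]
    return S2W(q,P)
  best=None
  for y0 in (-.5,0,.5):
    r=least_squares(lambda q:np.r_[(proj(cs,model(q))-a).ravel(),(proj(cd,model(q))-b).ravel()],[650,0,y0,-60,-100],x_scale=[100,100,.3,30,30],loss='soft_l1')
    if best is None or r.cost<best.cost:best=r
  print(t,best.cost,best.x.round(3)); print(best.fun.reshape(-1,2).round(1).tolist())
  q=best.x
  print(S2W(q,model(q)*0+0)[0], f([[445,277],[551,438],[488,325],[321,497]]).round(0).tolist(),)
  for xx in (-110,-150,): print(xx,proj(cs,S2W(q,[[xx,-270,12],[xx,270,12]])).round(0).tolist(),proj(cd,S2W(q,[[xx,-270,12],[xx,270,12]])).round(0).tolist())
E
```

```text
0.28 45.00437706948508 [ 6.32694e+02  9.17380e+01 -5.30000e-02 -6.57250e+01 -1.20292e+02]
[[6.3, -6.9], [-0.7, 9.7], [-0.1, -2.6], [1.1, 0.3], [0.1, -0.6], [-0.2, -7.9], [-3.9, 10.2], [1.1, -1.9], [-1.3, 1.2], [-0.0, -0.5]]
[632.69363261  91.738047     0.        ] [[285.0, 177.0], [352.0, 280.0], [312.0, 208.0], [205.0, 318.0]]
-110 [[271.0, 180.0], [355.0, 279.0]] [[297.0, 199.0], [207.0, 317.0]]
-150 [[279.0, 176.0], [363.0, 273.0]] [[307.0, 203.0], [219.0, 324.0]]
-0.28 2.8500782455107982 [ 6.32541e+02  7.82170e+01 -1.77000e-01 -6.66760e+01 -1.21875e+02]
[[1.0, -0.2], [0.8, -0.2], [0.7, -0.9], [0.2, -0.7], [0.3, -0.3], [-0.4, -0.7], [-0.5, -0.7], [-0.8, -0.7], [-0.4, 0.0], [-0.3, -0.2]]
[632.54067818  78.21735904   0.        ] [[285.0, 177.0], [352.0, 280.0], [312.0, 208.0], [205.0, 318.0]]
-110 [[278.0, 177.0], [347.0, 284.0]] [[304.0, 203.0], [197.0, 310.0]]
-150 [[286.0, 174.0], [357.0, 279.0]] [[314.0, 208.0], [208.0, 319.0]]
```

Tilt −0.28 fits clearly better, so the yellow end is up and I need to press gate_right. The station is at about (632.5, 78.2) with yaw −0.177.

```bash
cat >> h.py <<'E'
Q=np.array([632.5,78.2,-0.177])
def go(x,y,z,station=True,yaw=None):
    "turn and shift (tool units) to TCP goal, tool down, tool y along station y"
    from plant import state
    s=state(); w=s["orientation"]; R0=R.from_quat([w[1],w[2],w[3],w[0]])
    g=S2W(Q,[[x,y,z]])[0] if station else np.array([x,y,z],float)
    c,n=np.cos(Q[2]),np.sin(Q[2])
    ty=np.array([-n,c,0]);tz=np.array([0,0,-1.]);tx=np.cross(ty,tz)
    R1=R.from_matrix(np.c_[tx,ty,tz])
    print("now",s["tool_pos"].round(1),"goal",g.round(1),"turn",np.round((R0.inv()*R1).as_rotvec(degrees=True)/30,3),"shift",np.round(R0.inv().apply(g-s["tool_pos"])/600,4))
E
python3 - <<'E'
from h import *
from plant import *
go(7.5,-90,260); go(-40,-60,270)
print(read_camera("wrist")["hand_eye"])
c=read_camera("scene")
for zz in (150,):
  r=least_squares(lambda q:(proj(c,[[q[0],q[1],162]])-((np.array([586,451])+.5)*.64-.5)).ravel(),[500,400]); print("sanitizer",r.x)
E
```

```text
now [270.  618.2 194.7] goal [624.  -11.7 260. ] turn [-0.002 -0.    -0.448] shift [-0.961  -0.7261 -0.108 ]
now [270.  618.2 194.7] goal [582.6  26.2 270. ] turn [-0.002 -0.    -0.448] shift [-0.8724 -0.6959 -0.1247]
[[-3.49825691e-04 -9.55010508e-01 -2.96571757e-01  8.06723945e+01]
 [ 9.99999838e-01 -2.00649697e-04 -5.33439417e-04  9.65649626e-01]
 [ 4.49933215e-04 -2.96571896e-01  9.55010423e-01 -1.90358217e+02]
 [ 0.00000000e+00  0.00000000e+00  0.00000000e+00  1.00000000e+00]]
sanitizer [581.16353325 455.99719743]
```

Request:
drive_tool([
  [[0, 0, 0], [-0.06, -0.04, -0.04], 1],
  [[0, 0, 0], [-0.12, -0.08, -0.08], 1],
  [[0, 0, 0], [-0.18, -0.13, -0.12], 1],
  [[0, 0, 0], [-0.24, -0.18, -0.125], 1],
  [[0, 0, 0], [-0.3, -0.22, -0.125], 1],
])

```text
t: 0.8
tool_pos: [383.5, 423.8, 272.1]
orientation: [0.001, 0.205, 0.979, 0.001]
force: [0.5, 0.7, -0.4]
width: 54.7
grasp_force: 0.0
```

Request:
drive_tool([
  [[0, 0, 0], [-0.06, -0.045, 0], 1],
  [[0, 0, 0], [-0.12, -0.09, 0], 1],
  [[0, 0, 0], [-0.18, -0.135, 0], 1],
  [[0, 0, 0], [-0.24, -0.18, 0], 1],
  [[0, 0, 0], [-0.3, -0.225, 0], 1],
])

```text
t: 1.3
tool_pos: [493.8, 228.1, 270.6]
orientation: [0.0, 0.204, 0.979, 0.0]
force: [0.5, 0.5, -0.5]
width: 15.3
grasp_force: 0.0
```

Request:
drive_tool([
  [[0, 0, -0.15], [-0.06, -0.045, 0], 1],
  [[0, 0, -0.3], [-0.12, -0.09, 0], 1],
  [[0, 0, -0.448], [-0.18, -0.135, 0], 1],
  [[0, 0, -0.448], [-0.24, -0.18, 0], 1],
  [[0, 0, -0.448], [-0.27, -0.2, 0], 1],
])

```text
t: 1.8
tool_pos: [595.0, 49.6, 270.5]
orientation: [0.001, 0.092, 0.996, -0.001]
force: [-0.3, -0.2, 0.3]
width: 0.4
grasp_force: 0.0
```

```bash
python3 - <<'E'
from h import *
from plant import *
s=state()
c=read_camera("wrist"); cv2.imwrite("pics/w1.png",cv2.resize(c["color"][:,:,::-1],(800,600),interpolation=cv2.INTER_CUBIC))
np.save("w1.npy",np.r_[s["tool_pos"],s["orientation"]]); print(c["camera_matrix"],c["k1"],s["t"],s["force"],s["width"])
go(7.5,-90,160)
E
```

```text
[[334.98993862   0.         257.21559969]
 [  0.         334.98993862 188.6686443 ]
 [  0.           0.           1.        ]] 0.0009169188899258594 1.8 [-0.29161691 -0.16556968  0.30881634] 0.41412059718449273
now [596.2  47.2 270.3] goal [624.  -11.7 160. ] turn [-0.007  0.005 -0.018] shift [-0.0634 -0.0873  0.1844]
```

View pics/w1.png

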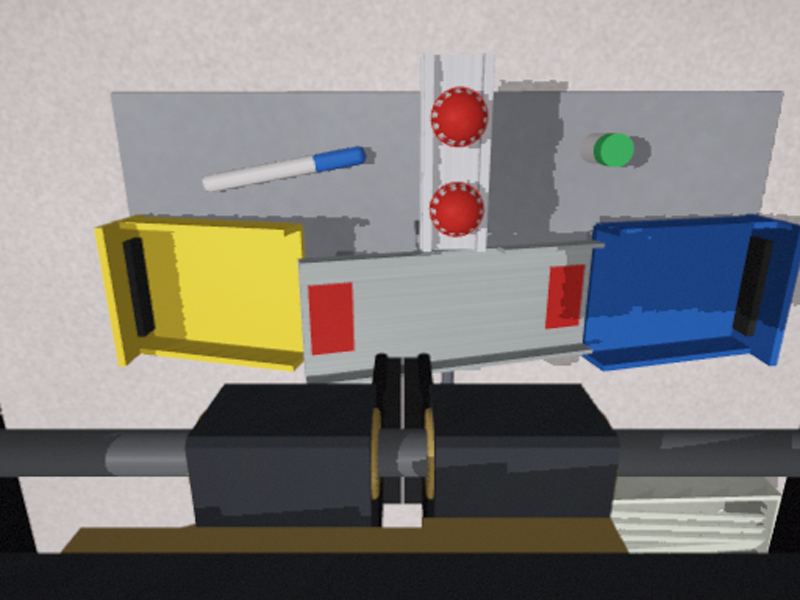

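The wrist view shows the yellow spot at (331,319) and the blue spot at (566,297). The front capsule is at (457,209), the rear at (459,117), and the channel mouth is near (456,249). I refine the pose with these.

```bash
cat >> h.py <<'E'
def wristcam(c,s):
    w=s["orientation"]; T=np.eye(4);T[:3,:3]=R.from_quat([w[1],w[2],w[3],w[0]]).as_matrix();T[:3,3]=s["tool_pos"]
    M=np.linalg.inv(T@np.array(c["hand_eye"]))
    return dict(c,rvec=cv2.Rodrigues(M[:3,:3])[0],tvec=M[:3,3])
E
python3 - <<'E'
from h import *
from plant import *
s=state();c=wristcam(read_camera("wrist"),s)
px=(np.array([[566,297],[331,319],[457,209],[459,117]])+.5)*.64-.5
def m(q): return S2W(q,np.r_[gate([[7.5,90,12],[7.5,-90,12]],-.28),[[q[3],0,119],[q[4],0,119]]])
r=least_squares(lambda q:(proj(c,m(q))-px).ravel(),[632,78,-.177,-67,-122],x_scale=[100,100,.3,30,30])
print(r.x.round(3),r.fun.round(1)); 
import h; h.Q[:]=r.x[:3]; go(7.5,-90,160); print((proj(c,S2W(r.x,[[-36,0,102],[-160,0,102]]))+.5)/.64-.5)
E
```

```text
[ 6.35996e+02  7.57740e+01 -1.85000e-01 -6.65000e+01 -1.23101e+02] [-0.9 -0.1  0.9 -0.  -0.3 -0.   0.2  0. ]
now [594.9  50.2 270.2] goal [626.8 -14.1 160. ] turn [-0.004  0.002  0.001] shift [-0.0718 -0.0952  0.1839]
[[452.9830252  249.35385444]
 [458.37184041  55.57665202]]
```

```bash
sed -i 's/^Q=.*/Q=np.array([636.0,75.8,-0.185])/' h.py
```

Request:
drive_tool([
  [[0, 0, 0], [-0.036, -0.048, 0.03], 1],
  [[0, 0, 0], [-0.072, -0.095, 0.06], 1],
  [[0, 0, 0], [-0.072, -0.095, 0.12], 1],
  [[0, 0, 0], [-0.072, -0.095, 0.184], 1],
  [[0, 0, 0], [-0.072, -0.095, 0.184], 1],
])

```text
t: 2.4
tool_pos: [621.6, -7.0, 154.5]
orientation: [-0.006, 0.088, 0.996, -0.0]
force: [0.4, 0.7, -0.3]
width: 0.3
grasp_force: 0.0
```

```bash
python3 -c "
from h import *
go(7.5,-90,137);go(7.5,-90,98)"
```

```text
now [621.6  -7.  154.5] goal [626.8 -14.  137. ] turn [-0.003 -0.022  0.018] shift [-0.011  -0.0101  0.0291]
now [621.6  -7.  154.5] goal [626.8 -14.   98. ] turn [-0.003 -0.022  0.018] shift [-0.0117 -0.01    0.0941]
```

Request:
drive_tool([
  [[0, 0, 0], [0, 0, 0.01], 1],
  [[0, 0, 0], [0, 0, 0.02], 1],
  [[0, 0, 0], [0, 0, 0.03], 1],
  [[0, 0, 0], [0, 0, 0.04], 1],
  [[0, 0, 0], [0, 0, 0.05], 1],
])

```text
t: 2.9
tool_pos: [626.4, -8.6, 130.2]
orientation: [0.001, 0.088, 0.996, 0.0]
force: [-0.5, -0.6, 0.5]
width: 0.3
grasp_force: 0.0
```

Request:
drive_tool([
  [[0, 0, 0], [0, 0, 0.01], 1],
  [[0, 0, 0], [0, 0, 0.02], 1],
  [[0, 0, 0], [0, 0, 0.03], 1],
  [[0, 0, 0], [0, 0, 0.04], 1],
  [[0, 0, 0], [0, 0, 0.05], 1],
])

```text
t: 3.4
tool_pos: [626.1, -8.7, 99.4]
orientation: [-0.0, 0.088, 0.996, 0.0]
force: [-0.3, 0.4, -0.6]
width: 0.6
grasp_force: 0.0
```

Request:
drive_tool([
  [[0, 0, 0], [0, 0, 0.01], 1],
  [[0, 0, 0], [0, 0, 0.01], 1],
  [[0, 0, 0], [0, 0, 0.01], 1],
])

```text
t: 3.7
tool_pos: [626.0, -8.6, 93.8]
orientation: [-0.0, 0.088, 0.996, 0.0]
force: [-0.1, -0.2, -0.1]
width: 0.5
grasp_force: 0.1
```

```bash
python3 - <<'E'
from h import *
from plant import *
c=read_camera("side"); cv2.imwrite("pics/s2.png",cv2.resize(c["color"][150:342,120:376,::-1],(800,600),interpolation=cv2.INTER_CUBIC))
go(7.5,-90,98)
E
```

```text
now [626.2  -8.6  94.1] goal [626.8 -14.   98. ] turn [0.001 0.    0.015] shift [-0.0026 -0.0088 -0.0066]
```

View pics/s2.png

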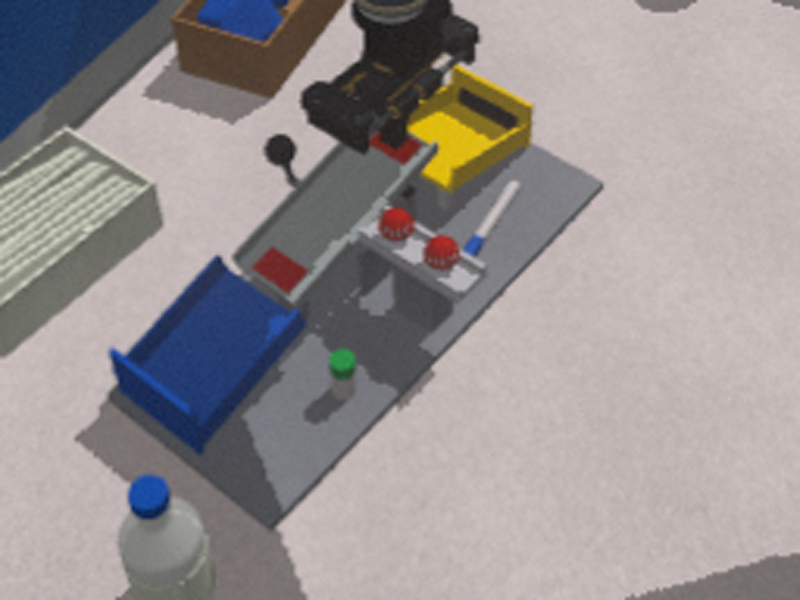

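The deck has tipped: the blue end is raised and the force is about 0. I raise the tool and go behind the rear capsule.

Request:
drive_tool([
  [[0, 0, 0], [0, 0, -0.05], 1],
  [[0, 0, 0], [0, 0, -0.12], 1],
  [[0, 0, 0], [0, 0, -0.18], 1],
  [[0, 0, 0], [0, 0, -0.18], 1],
  [[0, 0, 0], [0, 0, -0.18], 1],
])

```text
t: 4.25
tool_pos: [626.6, -8.7, 203.0]
orientation: [0.001, 0.088, 0.996, 0.0]
force: [0.2, 0.3, -0.8]
width: 0.7
grasp_force: 0.0
```

```bash
python3 -c "
from h import *
go(-166,0,200)"
```

```text
now [626.6  -8.7 203. ] goal [472.8 106.3 200. ] turn [0.002 0.004 0.015] shift [0.286  0.1435 0.0046]
```

Request:
drive_tool([
  [[0, 0, 0.015], [0.07, 0.035, 0], 1],
  [[0, 0, 0.015], [0.14, 0.07, 0], 1],
  [[0, 0, 0.015], [0.21, 0.105, 0], 1],
  [[0, 0, 0.015], [0.286, 0.143, 0], 1],
  [[0, 0, 0.015], [0.286, 0.143, 0], 1],
])

```text
t: 4.75
tool_pos: [466.0, 110.1, 200.0]
orientation: [-0.003, 0.088, 0.996, 0.0]
force: [0.9, 0.2, 0.3]
width: 0.3
grasp_force: 0.0
```

Request:
drive_tool([
  [[0, 0, 0], [0, 0, 0], 1],
  [[0, 0, 0], [0, 0, 0], 1],
  [[0, 0, 0], [0, 0, 0], 1],
])

```text
t: 5.05
tool_pos: [473.2, 104.8, 201.5]
orientation: [-0.0, 0.094, 0.996, -0.0]
force: [0.2, 0.6, 0.2]
width: 0.4
grasp_force: 0.0
```

```bash
python3 - <<'E'
from h import *
from plant import *
s=state()
c=read_camera("wrist"); cv2.imwrite("pics/w3.png",cv2.resize(c["color"][:,:,::-1],(800,600),interpolation=cv2.INTER_CUBIC))
w=wristcam(c,s)
for t in (.28,-.28): print(t,((proj(w,S2W(Q,gate([[7.5,90,12],[7.5,-90,12]],t)))+.5)/.64-.5).round())
print(((proj(w,S2W(Q,[[-66.5,0,119],[-123,0,119],[-36,0,102]]))+.5)/.64-.5).round())
go(-166,0,124); go(-120,0,124)
E
```

```text
0.28 [[536. 553.]
 [280. 500.]]
-0.28 [[529. 500.]
 [273. 553.]]
[[404. 446.]
 [404. 359.]
 [404. 472.]]
now [473.1 104.9 201.5] goal [472.8 106.3 124. ] turn [-0.001 -0.001 -0.005] shift [0.0008 0.0023 0.1292]
now [473.1 104.9 201.5] goal [518.   97.9 124. ] turn [-0.001 -0.001 -0.005] shift [-0.0758  0.0025  0.1292]
```

View pics/w3.png

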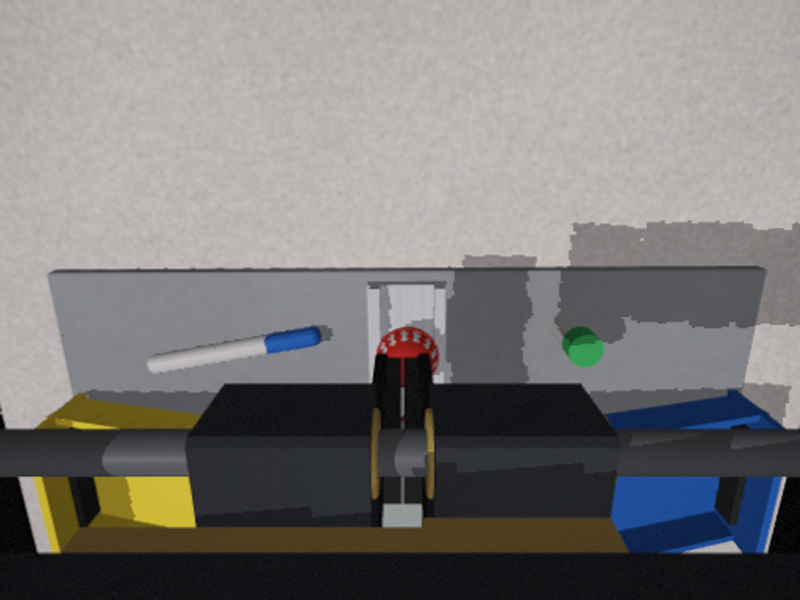

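The rear capsule sits at (407,357), in line with the fingers at 403. I lower the fingers behind it and check the gate.

Request:
drive_tool([
  [[0, 0, 0], [0, 0.002, 0.03], 1],
  [[0, 0, 0], [0, 0.002, 0.07], 1],
  [[0, 0, 0], [0, 0.002, 0.11], 1],
  [[0, 0, 0], [0, 0.002, 0.128], 1],
  [[0, 0, 0], [0, 0.002, 0.128], 1],
])

```text
t: 5.6
tool_pos: [471.8, 106.3, 123.7]
orientation: [-0.002, 0.093, 0.996, -0.001]
force: [0.9, -0.1, -0.6]
width: 0.7
grasp_force: 0.0
```

```bash
python3 - <<'E'
from h import *
from plant import *
c=read_camera("scene"); cv2.imwrite("pics/s4.png",cv2.resize(c["color"][165:315,220:420,::-1],(800,600),interpolation=cv2.INTER_CUBIC))
for t in (.28,-.28): print(t,((proj(c,S2W(Q,gate([[7.5,90,12],[7.5,-90,12],[76,0,55]],t)))-[220,165]+.5)*4-.5).round().tolist())
go(-166,0,124)
E
```

```text
0.28 [[298.0, 298.0], [208.0, 181.0], [178.0, 229.0]]
-0.28 [[297.0, 331.0], [213.0, 156.0], [193.0, 256.0]]
now [472.8 106.7 124.9] goal [472.8 106.3 124. ] turn [-0.001 -0.001 -0.002] shift [-0.0002 -0.0006  0.0015]
```

View pics/s4.png

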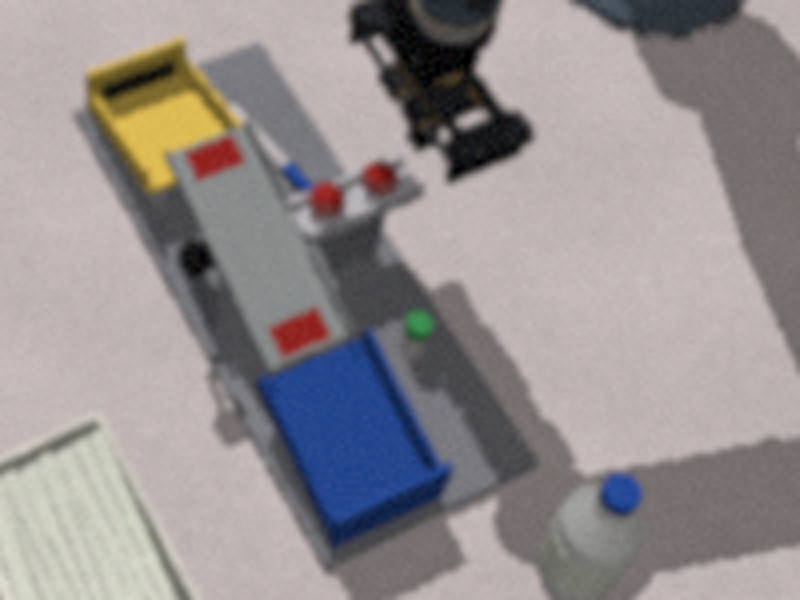

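The spots at (300,330) and (215,157) and the knob at (195,258) match −0.28, so the gate has not switched. I check what the earlier side picture showed.

```bash
python3 - <<'E'
from h import *
from plant import *
c=read_camera("side")
for t in (.28,.2,0,-.28): print(t,((proj(c,S2W(Q,gate([[7.5,90,12],[7.5,-90,12],[76,0,55]],t)))-[120,150]+.5)*3.125-.5).round().tolist())
cv2.imwrite("pics/s5.png",cv2.resize(c["color"][150:342,120:376,::-1],(800,600),interpolation=cv2.INTER_CUBIC))
E
```

```text
0.28 [[279.0, 231.0], [396.0, 167.0], [297.0, 132.0]]
0.2 [[278.0, 237.0], [396.0, 162.0], [294.0, 134.0]]
0 [[276.0, 252.0], [395.0, 150.0], [286.0, 139.0]]
-0.28 [[278.0, 268.0], [391.0, 137.0], [276.0, 148.0]]
```

View pics/s5.png

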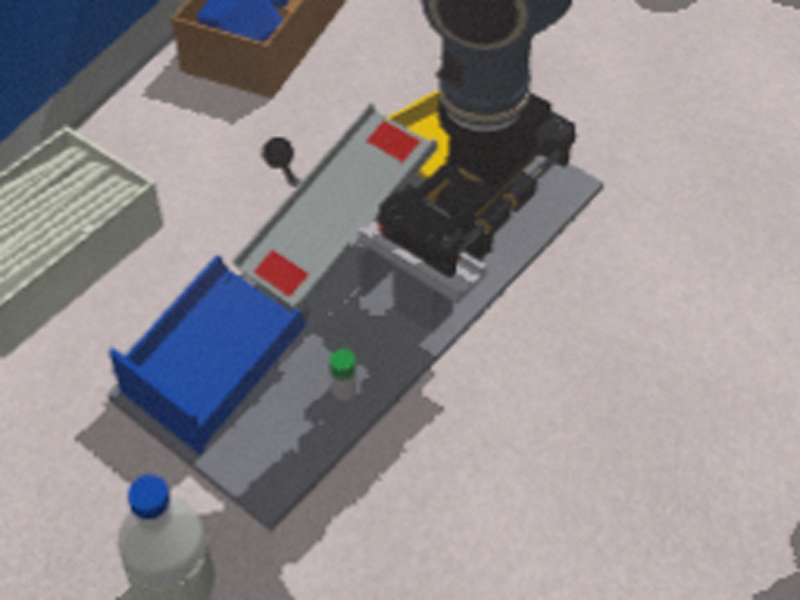

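```bash
python3 - <<'E'
from h import *
from plant import *
s=state(); c=read_camera("scene"); w=s["orientation"]; R0=R.from_quat([w[1],w[2],w[3],w[0]])
P=s["tool_pos"]+R0.apply([[0,0,11],[0,0,0],[0,0,-59],[0,95,-59],[0,-95,-59],[80,0,-190]])
print(((proj(c,P)-[220,165]+.5)*4-.5).round().tolist())
d=read_camera("side")
for z in (83,94,24): print(z,((proj(d,[[626,-8.6,z]])-[120,150]+.5)*3.125-.5).round().tolist())
print(s)
E
```

```text
[[418.0, 164.0], [420.0, 158.0], [429.0, 120.0], [486.0, 200.0], [376.0, 46.0], [532.0, -5.0]]
83 [[394.0, 165.0]]
94 [[394.0, 158.0]]
24 [[394.0, 203.0]]
{'t': 5.7, 'joint_pos': array([-0.47106494,  0.24019149,  0.18913383,  2.05918329, -0.05970246,
        0.84634102,  1.13731713]), 'dq': array([-0.00418066, -0.01925297, -0.00158001, -0.01062255, -0.00133068,
       -0.001732  ,  0.00032062]), 'tau': array([ 2.71251186e-02, -3.21941578e+01,  1.26523308e+00, -1.88776839e+01,
        8.75684404e-03,  1.09425900e-01,  1.33598249e-03]), 'tool_pos': array([473.34959899, 107.04537074, 125.65717982]), 'orientation': array([4.19123179e-04, 9.27639115e-02, 9.95688034e-01, 1.44432391e-04]), 'force': array([ 0.58609416, -0.31341035, -0.17571432]), 'moment': array([ 0.0567481 , -0.02826742,  0.00255436]), 'grasp_force': 0.0, 'width': 0.5802022664274771}
```

The tip appears to sit higher than tips_ahead implies. I check the fingertip position in the wrist image, where it showed at about row 355.

```bash
python3 - <<'E'
from h import *
from plant import *
c=read_camera("wrist"); M=np.linalg.inv(np.array(c["hand_eye"]))
c=dict(c,rvec=cv2.Rodrigues(M[:3,:3])[0],tvec=M[:3,3])
for x in (-9.5,9.5):
  for z in (11,0,-12,-24,-36,-48): print(x,z,((proj(c,[[x,-15,z],[x,15,z]])+.5)/.64-.5).round().tolist())
E
```

```text
-9.5 11 [[365.0, 358.0], [437.0, 358.0]]
-9.5 0 [[363.0, 369.0], [438.0, 369.0]]
-9.5 -12 [[361.0, 383.0], [441.0, 383.0]]
-9.5 -24 [[358.0, 398.0], [443.0, 398.0]]
-9.5 -36 [[355.0, 416.0], [446.0, 416.0]]
-9.5 -48 [[352.0, 436.0], [449.0, 436.0]]
9.5 11 [[364.0, 315.0], [438.0, 315.0]]
9.5 0 [[362.0, 324.0], [439.0, 324.0]]
9.5 -12 [[360.0, 336.0], [442.0, 336.0]]
9.5 -24 [[357.0, 349.0], [444.0, 349.0]]
9.5 -36 [[354.0, 364.0], [447.0, 364.0]]
9.5 -48 [[350.0, 380.0], [450.0, 380.0]]
```

The tips actually stand about 23 mm behind the TCP rather than 11 mm ahead, which matches the gate being only slightly pressed earlier. I go back and press deeper, using the red spot in the side image to read the tilt.

```bash
cat >> h.py <<'E'
def tilt():
    "gate tilt from the blue-end spot in the side picture"
    from plant import read_camera
    c=read_camera("side"); r,g,b=[c["color"][...,i].astype(int) for i in range(3)]
    m=((r>110)&(r>2*g)&(r>2*b)); k=np.zeros_like(m);k[212:250,192:226]=1
    v,u=np.nonzero(m&(k>0)); T=np.linspace(-.32,.32,65)
    p=[proj(c,S2W(Q,gate([[7.5,90,12]],t)))[0,1] for t in T]
    print("spot",len(v),u.mean().round(1),v.mean().round(1),"tilt",T[np.argmin(abs(np.array(p)-v.mean()))].round(2))
E
python3 -c "
from h import *
tilt();go(-166,0,200)"
```

```text
spot 123 209.5 236.9 tilt -0.32
now [473.3 107.4 126.1] goal [472.8 106.3 200. ] turn [ 0.002  0.003 -0.   ] shift [ 0.0003 -0.0017 -0.1231]
```

Request:
drive_tool([
  [[0, 0, 0], [0, 0, -0.06], 1],
  [[0, 0, 0], [0, 0, -0.125], 1],
  [[0, 0, 0], [0, 0, -0.125], 1],
])

```text
t: 6.2
tool_pos: [476.4, 108.2, 205.7]
orientation: [0.005, 0.092, 0.996, 0.003]
force: [0.8, -0.0, 0.4]
width: 0.5
grasp_force: 0.0
```

```bash
python3 -c "
from h import *
go(7.5,-100,200)"
```

```text
now [476.4 108.2 205.7] goal [625.  -23.9 200. ] turn [ 0.012  0.019 -0.   ] shift [-0.2838 -0.1709  0.0113]
```

Request:
drive_tool([
  [[0, 0, 0], [-0.07, -0.04, 0], 1],
  [[0, 0, 0], [-0.14, -0.08, 0], 1],
  [[0, 0, 0], [-0.21, -0.125, 0], 1],
  [[0, 0, 0], [-0.285, -0.17, 0], 1],
  [[0, 0, 0], [-0.285, -0.17, 0], 1],
])

```text
t: 6.7
tool_pos: [625.1, -31.3, 199.6]
orientation: [0.001, 0.096, 0.995, -0.002]
force: [-0.8, 0.4, 0.0]
width: 0.3
grasp_force: 0.0
```

Request:
drive_tool([
  [[0, 0, 0], [0, 0, 0.04], 1],
  [[0, 0, 0], [0, 0, 0.08], 1],
  [[0, 0, 0], [0, 0, 0.1], 1],
  [[0, 0, 0], [0, 0, 0.1], 1],
  [[0, 0, 0], [0, 0, 0.1], 1],
])

```text
t: 7.2
tool_pos: [622.1, -24.2, 140.8]
orientation: [0.0, 0.092, 0.996, 0.0]
force: [-0.4, -0.1, 0.7]
width: 0.5
grasp_force: 0.0
```

```bash
python3 -c "
from h import *
go(7.5,-100,100);tilt()"
```

```text
now [622.1 -24.2 140.8] goal [625.  -23.9 100. ] turn [0.001 0.002 0.001] shift [-0.0045  0.0015  0.068 ]
spot 117 209.6 236.8 tilt -0.32
```

Descend in slow steps, checking the tilt.

Request:
drive_tool([
  [[0, 0, 0], [-0.004, 0, 0.02], 1],
  [[0, 0, 0], [-0.004, 0, 0.04], 1],
  [[0, 0, 0], [-0.004, 0, 0.06], 1],
  [[0, 0, 0], [-0.004, 0, 0.075], 1],
  [[0, 0, 0], [-0.004, 0, 0.075], 1],
])

```text
t: 7.75
tool_pos: [622.7, -24.9, 93.0]
orientation: [-0.002, 0.092, 0.996, -0.0]
force: [0.3, 0.5, -0.1]
width: 0.5
grasp_force: 0.0
```

```bash
python3 -c "
from h import *
tilt()"
```

```text
spot 102 209.1 235.0 tilt -0.25
```

Request:
drive_tool([
  [[0, 0, 0], [0, 0, 0.01], 1],
  [[0, 0, 0], [0, 0, 0.02], 1],
  [[0, 0, 0], [0, 0, 0.025], 1],
  [[0, 0, 0], [0, 0, 0.025], 1],
])

```text
t: 8.2
tool_pos: [623.8, -24.9, 79.5]
orientation: [-0.001, 0.092, 0.996, 0.0]
force: [0.1, -0.1, 0.3]
width: 0.9
grasp_force: 0.0
```

```bash
python3 -c "
from h import *
tilt();go(7.5,-100,70)"
```

```text
spot 30 209.3 231.8 tilt -0.07
now [624.1 -24.9  79.9] goal [625.  -23.9  70. ] turn [ 0.    -0.001 -0.   ] shift [-0.0012  0.002   0.0165]
```

Request:
drive_tool([
  [[0, 0, 0], [0, 0, 0.01], 1],
  [[0, 0, 0], [0, 0, 0.02], 1],
  [[0, 0, 0], [0, 0, 0.026], 1],
  [[0, 0, 0], [0, 0, 0.026], 1],
  [[0, 0, 0], [0, 0, 0.026], 1],
])

```text
t: 8.75
tool_pos: [624.1, -25.0, 64.4]
orientation: [-0.0, 0.092, 0.996, -0.0]
force: [0.6, -0.1, -0.1]
width: 0.2
grasp_force: 0.0
```

```bash
sed -i 's/r>110/r>70/' h.py; python3 - <<'E'
from h import *
tilt()
from plant import *
c=read_camera("side"); cv2.imwrite("pics/s6.png",cv2.resize(c["color"][150:342,120:376,::-1],(800,600),interpolation=cv2.INTER_CUBIC))
E
```

```text
spot 83 210.0 224.9 tilt 0.23
```

View pics/s6.png

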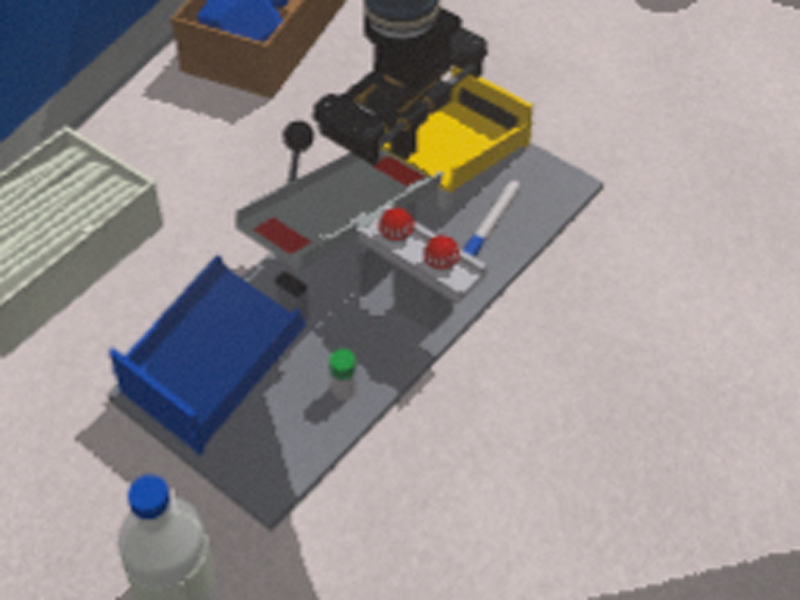

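The gate is now on its other stop: the blue spot is at (282,235) and the knob at (298,135), tilt +0.28, and both capsules are still in the channel. I retreat and set up for the push with a slight forward pitch for clearance.

Request:
drive_tool([
  [[0, 0, 0], [0, 0, -0.06], 1],
  [[0, 0, 0], [0, 0, -0.14], 1],
  [[0, 0, 0], [0, 0, -0.22], 1],
  [[0, 0, 0], [0, 0, -0.22], 1],
  [[0, 0, 0], [0, 0, -0.22], 1],
])

```text
t: 9.35
tool_pos: [625.0, -25.0, 198.2]
orientation: [0.002, 0.092, 0.996, 0.0]
force: [-0.2, -0.5, -0.2]
width: 0.3
grasp_force: 0.0
```

```bash
python3 -c "
from h import *
tilt();go(-166,0,200)"
```

```text
spot 83 210.2 225.1 tilt 0.22
now [623.8 -24.8 196.4] goal [472.8 106.3 200. ] turn [ 0.001 -0.    -0.   ] shift [ 0.2876  0.1686 -0.0059]
```

Request:
drive_tool([
  [[0, 0, 0], [0.07, 0.04, 0], 1],
  [[0, 0, 0], [0.14, 0.08, 0], 1],
  [[0, 0, 0], [0.21, 0.125, 0], 1],
  [[0, -0.25, 0], [0.288, 0.168, 0], 1],
  [[0, -0.5, 0], [0.288, 0.168, 0], 1],
])

```text
t: 9.9
tool_pos: [468.3, 109.5, 194.3]
orientation: [0.13, 0.088, 0.988, -0.012]
force: [0.1, -1.3, -0.1]
width: 0.2
grasp_force: 0.0
```

Request:
drive_tool([
  [[0, 0, 0], [0, 0, 0], 1],
  [[0, 0, 0], [0, 0, 0], 1],
  [[0, 0, 0], [0, 0, 0], 1],
])

```text
t: 10.2
tool_pos: [474.0, 105.3, 196.4]
orientation: [0.13, 0.093, 0.987, -0.012]
force: [0.8, 0.4, 0.7]
width: 0.5
grasp_force: 0.0
```

```bash
python3 -c "
from h import *
tilt();go(-166,0,90);go(-130,0,90)"
```

```text
spot 92 209.8 225.0 tilt 0.22
now [474.3 105.2 196.5] goal [472.8 106.3  90. ] turn [-0.001  0.5   -0.005] shift [0.0486 0.0015 0.1708]
now [474.3 105.2 196.5] goal [508.2  99.7  90. ] turn [-0.001  0.5   -0.005] shift [-0.0093  0.0017  0.1863]
```

Request:
drive_tool([
  [[0, 0, 0], [0.014, 0.001, 0.05], 1],
  [[0, 0, 0], [0.03, 0.001, 0.1], 1],
  [[0, 0, 0], [0.04, 0.001, 0.14], 1],
  [[0, 0, 0], [0.0486, 0.001, 0.17], 1],
  [[0, 0, 0], [0.0486, 0.001, 0.17], 1],
])

```text
t: 10.75
tool_pos: [470.6, 105.0, 87.8]
orientation: [0.128, 0.093, 0.987, -0.014]
force: [-1.0, 0.5, 0.2]
width: 0.4
grasp_force: 0.0
```

```bash
python3 - <<'E'
from h import *
from plant import *
c=read_camera("scene"); cv2.imwrite("pics/s7.png",cv2.resize(c["color"][185:260,250:350,::-1],(800,600),interpolation=cv2.INTER_CUBIC))
print(((proj(c,S2W(Q,[[-66.5,0,119],[-123,0,119],[-160,0,119],[-160,0,102]]))-[250,185]+.5)*8-.5).round().tolist())
go(-166,0,90);go(-130,0,90)
E
```

```text
[[411.0, 238.0], [518.0, 195.0], [586.0, 167.0], [581.0, 187.0]]
now [471.7 105.6  89.4] goal [472.8 106.3  90. ] turn [-0.005  0.496 -0.004] shift [-0.0018  0.0015 -0.0006]
now [471.7 105.6  89.4] goal [508.2  99.7  90. ] turn [-0.005  0.496 -0.004] shift [-0.0598  0.0016  0.0148]
```

View pics/s7.png

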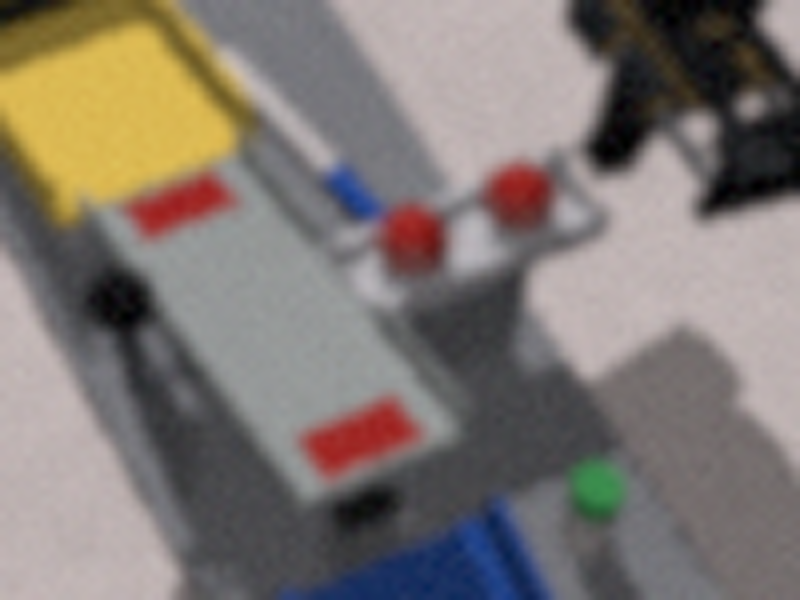

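The tip is at about (605,158), behind the rear capsule at (520,193) and in line with the channel. The gate is on the yellow stop. I push slowly.

Request:
drive_tool([
  [[0, 0, 0], [-0.017, 0.001, 0.0046], 1],
  [[0, 0, 0], [-0.033, 0.001, 0.009], 1],
  [[0, 0, 0], [-0.043, 0.001, 0.0115], 1],
  [[0, 0, 0], [-0.053, 0.001, 0.014], 1],
  [[0, 0, 0], [-0.063, 0.001, 0.017], 1],
])

```text
t: 11.3
tool_pos: [510.7, 100.1, 90.8]
orientation: [0.13, 0.092, 0.987, -0.012]
force: [-0.4, 0.2, 0.0]
width: 0.3
grasp_force: 0.0
```

Request:
drive_tool([
  [[0, 0, 0], [-0.01, 0, 0.0027], 1],
  [[0, 0, 0], [-0.02, 0, 0.0054], 1],
  [[0, 0, 0], [-0.03, 0, 0.008], 1],
  [[0, 0, 0], [-0.04, 0, 0.0107], 1],
  [[0, 0, 0], [-0.05, 0, 0.0134], 1],
])

```text
t: 11.8
tool_pos: [540.8, 94.5, 90.3]
orientation: [0.13, 0.092, 0.987, -0.012]
force: [-0.1, 0.2, 0.0]
width: 0.3
grasp_force: 0.1
```

```bash
cat >> h.py <<'E'
def blobs():
    "red blobs in the scene picture -> station xy at capsule height on the channel"
    from plant import read_camera
    for n in ("scene","side"):
        c=read_camera(n); r,g,b=[c["color"][...,i].astype(int) for i in range(3)]
        m=((r>80)&(r>2*g)&(r>2*b)).astype(np.uint8)
        k,_,st,ce=cv2.connectedComponentsWithStats(m)
        q0=proj(c,S2W(Q,[[0,0,100]]))[0]
        for i in range(1,k):
            if st[i,4]>6 and np.hypot(*(ce[i]-q0))<90:
                out=[least_squares(lambda q:(proj(c,S2W(Q,[[q[0],q[1],z]]))-ce[i]).ravel(),[0.,0.]).x.round().tolist() for z in (119,50)]
                print(n,st[i,4],ce[i].round(1),"xy@119",out[0],"xy@50",out[1])
E
python3 -c "
from h import *
blobs();go(-80,0,90)"
```

```text
scene 44 [272.  210.1] xy@119 [22.0, -62.0] xy@50 [-1.0, -103.0]
scene 18 [293.3 217.8] xy@119 [-34.0, 2.0] xy@50 [-59.0, -36.0]
scene 60 [294.5 239.4] xy@119 [5.0, 83.0] xy@50 [-19.0, 50.0]
side 41 [244.8 203.1] xy@119 [-17.0, -55.0] xy@50 [27.0, -105.0]
side 92 [209.8 225. ] xy@119 [5.0, 83.0] xy@50 [51.0, 42.0]
now [541.4  94.3  90.5] goal [557.4  90.5  90. ] turn [ 0.     0.501 -0.001] shift [-0.0261 -0.0012  0.0079]
```

Request:
drive_tool([
  [[0, 0, 0], [-0.008, 0, 0.0021], 1],
  [[0, 0, 0], [-0.016, 0, 0.0043], 1],
  [[0, 0, 0], [-0.024, 0, 0.0064], 1],
  [[0, 0, 0], [-0.024, 0, 0.0064], 1],
  [[0, 0, 0], [-0.024, 0, 0.0064], 1],
])

```text
t: 12.4
tool_pos: [555.0, 91.7, 90.3]
orientation: [0.13, 0.092, 0.987, -0.012]
force: [0.3, 0.5, -0.3]
width: 0.7
grasp_force: 0.0
```

```bash
python3 -c "
from h import *
blobs();go(-45,0,90)"
```

```text
scene 31 [266.2 199.8] xy@119 [21.0, -113.0] xy@50 [-2.0, -158.0]
scene 42 [272.  210.2] xy@119 [22.0, -61.0] xy@50 [-1.0, -103.0]
scene 62 [294.5 239.4] xy@119 [5.0, 83.0] xy@50 [-19.0, 50.0]
side 22 [243.1 202.2] xy@119 [-10.0, -54.0] xy@50 [34.0, -105.0]
side 92 [209.8 225. ] xy@119 [5.0, 83.0] xy@50 [51.0, 42.0]
now [554.8  91.8  90.3] goal [591.8  84.1  90. ] turn [-0.     0.499  0.   ] shift [-0.0607 -0.0013  0.0168]
```

The front capsule rolled down the yellow chute. Now I push the rear one.

Request:
drive_tool([
  [[0, 0, 0], [-0.01, 0, 0.0027], 1],
  [[0, 0, 0], [-0.02, 0, 0.0054], 1],
  [[0, 0, 0], [-0.03, 0, 0.008], 1],
  [[0, 0, 0], [-0.04, 0, 0.0107], 1],
  [[0, 0, 0], [-0.048, 0, 0.0129], 1],
])

```text
t: 13.0
tool_pos: [585.1, 86.0, 90.4]
orientation: [0.13, 0.092, 0.987, -0.012]
force: [-0.4, 1.2, 0.8]
width: 0.7
grasp_force: 0.0
```

Request:
drive_tool([
  [[0, 0, 0], [0, 0, 0], 1],
  [[0, 0, 0], [0, 0, 0], 1],
  [[0, 0, 0], [0, 0, 0], 1],
])

```text
t: 13.3
tool_pos: [584.0, 86.3, 90.2]
orientation: [0.13, 0.092, 0.987, -0.012]
force: [0.3, 0.2, -0.3]
width: 0.4
grasp_force: 0.0
```

```bash
python3 -c "
from h import *
blobs();go(-42,0,90)"
```

```text
scene 23 [254.2 187.8] xy@119 [38.0, -184.0] xy@50 [16.0, -233.0]
scene 42 [271.8 210.3] xy@119 [22.0, -62.0] xy@50 [0.0, -103.0]
scene 60 [294.5 239.3] xy@119 [5.0, 82.0] xy@50 [-19.0, 50.0]
side 92 [209.8 225. ] xy@119 [5.0, 83.0] xy@50 [51.0, 42.0]
now [584.1  86.3  90.3] goal [594.7  83.5  90. ] turn [0.  0.5 0. ] shift [-0.0175 -0.0014  0.0053]
```

Request:
drive_tool([
  [[0, 0, 0], [-0.006, 0, 0.0016], 1],
  [[0, 0, 0], [-0.012, 0, 0.0032], 1],
  [[0, 0, 0], [-0.012, 0, 0.0032], 1],
  [[0, 0, 0], [-0.012, 0, 0.0032], 1],
])

```text
t: 13.8
tool_pos: [591.8, 84.8, 90.4]
orientation: [0.13, 0.092, 0.987, -0.012]
force: [-0.3, 0.8, -0.4]
width: 0.5
grasp_force: 0.0
```

```bash
python3 -c "
from h import *
blobs()"
```

```text
scene 37 [256.2 187.9] xy@119 [31.0, -180.0] xy@50 [9.0, -229.0]
scene 43 [271.9 210.2] xy@119 [22.0, -62.0] xy@50 [-0.0, -103.0]
scene 61 [294.5 239.3] xy@119 [5.0, 82.0] xy@50 [-18.0, 50.0]
side 92 [209.8 225. ] xy@119 [5.0, 83.0] xy@50 [51.0, 42.0]
```

Request:
drive_tool([
  [[0, 0, 0], [0.03, 0, -0.008], 1],
  [[0, 0, 0], [0.08, 0, -0.02], 1],
  [[0, 0, 0], [0.12, 0, -0.032], 1],
  [[0, 0, 0], [0.16, 0, -0.08], 1],
  [[0, 0, 0], [0.18, 0, -0.16], 1],
])

```text
t: 14.4
tool_pos: [460.5, 107.7, 152.8]
orientation: [0.126, 0.091, 0.988, -0.014]
force: [0.1, -0.1, 0.1]
width: 0.4
grasp_force: 0.0
```

Request:
drive_tool([
  [[0, 0, 0], [0, 0, -0.05], 1],
  [[0, 0, 0], [0, 0, -0.05], 1],
  [[0, 0, 0], [0, 0, -0.05], 1],
  [[0, 0, 0], [0, 0, -0.05], 1],
  [[0, 0, 0], [0, 0, -0.05], 1],
])

```text
t: 14.9
tool_pos: [456.6, 109.5, 182.8]
orientation: [0.129, 0.092, 0.987, -0.013]
force: [0.9, 0.8, 0.2]
width: 0.4
grasp_force: 0.0
```

```bash
python3 - <<'E'
from h import *
from plant import *
blobs()
c=read_camera("scene");d=read_camera("side")
im=np.hstack([cv2.resize(c["color"][160:280,220:340,::-1],(400,400)),cv2.resize(d["color"][160:280,180:300,::-1],(400,400))])
cv2.imwrite("pics/f.png",im)
E
```

```text
scene 36 [256.3 188.1] xy@119 [31.0, -180.0] xy@50 [9.0, -228.0]
scene 43 [272.  210.2] xy@119 [21.0, -62.0] xy@50 [-1.0, -103.0]
scene 60 [294.5 239.4] xy@119 [5.0, 83.0] xy@50 [-19.0, 50.0]
side 35 [268.5 185.7] xy@119 [-26.0, -166.0] xy@50 [18.0, -225.0]
side 64 [246.9 204.3] xy@119 [-25.0, -55.0] xy@50 [18.0, -105.0]
side 92 [209.8 225. ] xy@119 [5.0, 83.0] xy@50 [51.0, 42.0]
```

View pics/f.png

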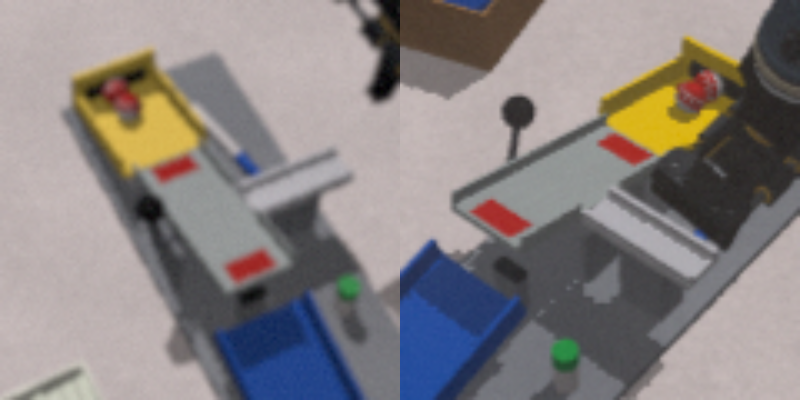

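Both capsules lie at the end of the yellow chute, at (115,88) and (128,103) in the left half. The channel is empty, the gate is on its new stop and the robot is clear.

```bash
python3 -c "
from h import *
from plant import *
blobs(); print(sign_off())"
```

```text
scene 37 [255.9 187.8] xy@119 [32.0, -181.0] xy@50 [10.0, -230.0]
scene 44 [272.  210.1] xy@119 [22.0, -62.0] xy@50 [-1.0, -103.0]
scene 61 [294.6 239.3] xy@119 [5.0, 82.0] xy@50 [-19.0, 50.0]
side 36 [268.5 185.8] xy@119 [-26.0, -166.0] xy@50 [18.0, -225.0]
side 64 [246.9 204.3] xy@119 [-25.0, -55.0] xy@50 [18.0, -105.0]
side 92 [209.8 225. ] xy@119 [5.0, 83.0] xy@50 [51.0, 42.0]
the job is handed in; nothing more can be done
None
```

I rocked the gate onto its other stop on the second press and rolled both capsules to the end of the yellow chute, where they lay still; the job is handed in at about 15 s, and the sign-off gave no verdict.

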